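# Open a jar in the bar's jar holder

## Robot

A 7-joint arm with a two-finger parallel gripper is mounted at the origin on the work surface; the furniture and walls round the work are solid. World frame = base frame: x ahead of the robot, y to its left, z up, the work surface at z = 0. Lengths are in m, angles in rad, forces in N, time in s.
With the tool pointing down it reaches from about 0.4 to 0.9 m from the base axis. Payload 5.6 kg.
Tool frame: the origin (TCP) lies at the very end of the fingers, on their centre line; the grasp point (between the pads) lies 19 mm behind it; z points along the fingers, y is the direction in which the jaws open and shut (so a half turn about z gives the same grasp; the last joint's range is limited). The gripper opens to 92 mm and grips with 3 to 60 N. Pads are 20 mm wide; open, the fingers measure 128 mm over their backs; the gripper's body (75 mm by 189 mm) begins 69 mm behind the grasp point.
Start: joints at [1.289, 0.468, -0.012, 1.603, 0.006, 1.071, -0.056], TCP at [0.154, -0.632, 0.182] pointing down, gripper open.
Joint ranges: [-2.53, 2.53], [-0.31, 2.02], [-1.57, 1.55], [0.28, 2.44], [-1.29, 4.43], [0.15, 1.84], [-2.92, 2.92]. Speed limits (rad/s): [2.57, 2.57, 3.14, 3.14, 3.14, 3.14, 3.14].

## Interface

Orientations are given as [roll, pitch, yaw] about the fixed x, y, z axes, in that order (R = Rz(yaw) Ry(pitch) Rx(roll)).
In Python, from station import get_state, snapshot, finish_job, recognise, pinpoint gives the robot as it stands.
- The arm moves only by the tool step_arm, never from a script. Its argument "plan" is a list that holds one entry, the list of rows, each a list of 7 numbers: the shift along the tool's x, y, z in mm, then the turn, a rotation vector about the tool's x, y, z in rad, then the opening, from -1 (shut) to 1 (fully open), so that 0 is half open. A call has 1 to 20 rows; each row is the pose to reach, as a shift and turn from the pose measured when the call began, along the tool's axes at that moment; what a row does not reach only later rows make up. A row lasts 1/8 s, in which the tool goes at most 62.5 mm and 10.7 degrees, less where a joint would pass 70% of its speed; a pose out of reach is approached as far as the arm can. A call with a gripper value outside its range is refused whole. The fingers move at their own pace and stop on an object; "newtons" is the grip in N (left out, the last holds). Time passes only in rows, so rows that repeat a pose let the fingers close. It gives the time, the measured TCP pose, the force and the opening at its end, in the units of the state.
- get_state(): the state, without advancing time (a new reading comes with each control period).
- snapshot(name): name is "scene" or "side" or "wrist"; returns a dict with "image" (384x512x3 uint8, red, green, blue), "camera_matrix" (3x3 intrinsics, pixels), "k1" (the pictures are not rectified: a ray, as slopes to the right and down, at radius r is drawn at 1 + k1 r^2 times it, then the intrinsics apply), "world_to_cam" (4x4, takes a point from world to camera coordinates). Camera axes: x right, y down, z forward; pixel columns grow to the right and rows downward; lengths in m; the calibration is good to about 2 mm. A picture is of the moment at which its call begins. There is no depth.
- finish_job(): hands the job in, once; it reports no verdict.
Trained networks look in a picture, given as the dict that the camera call returned (one of the last four; its "shot" number tells which), for a name from the list of things; names that differ only in an ending like _2 or _b are one class to them, and where a whole thing is asked for, a point or a joint stands for the part that bears it (a point fixed in the world has none). Each returns a list of dicts, best first, with "score" (0 to 1); they miss things now and then, are a little off and sometimes report something else, mostly with a low value. They report only what shows in the picture. A call takes as long as a camera call. They do not tell look-alikes from the thing itself.
- recognise(picture, thing): "bbox" ([left, top, right, bottom] in pixels, round what is visible of it).
- pinpoint(picture, thing): "position" ([column, row] in pixels: a listed point, or the origin of a listed thing).
The state is a dict: "time_s": time; "joints": joint angles; "joint_vel": joint speeds; "effort": joint torques, N m; "tool_pos": TCP position; "ee_rot": TCP orientation; "force": force on the tool from outside, world axes, zero at the start; "torque": the same for the moment, N m; "width": finger opening in m.
Only numpy, scipy, OpenCV 4.12 (cv2) and the standard library are available. Lean on these libraries where they do the work, as an engineer would, in place of code of your own. Each camera call takes 0.05 s, during which the arm holds its last target. There are 200 camera calls.

## Task

Open the jar that stands in the jar holder: wind the handwheel clockwise until the moving jaw grips the jar firmly against the fixed vee, and while it is gripped twist its cap anticlockwise as far as it goes. Then wind the handwheel back until the jaw is fully home, lift the jar out and set it down gently, upright, on the middle of the stack of coasters, and let go. Leave the jigger, the tumbler and the tealight where they are.

Things in the scene. Friction and masses are not known exactly. Their poses are not given: they have to be found in the camera images.
- holder: jar holder fixed to the counter: dark wooden bed 120 mm (its x) by 320 mm (its y), 12 mm thick. At its +y end a fixed dark steel vee, at its -y end a grey gear housing (64 mm square, top at 72 mm) carrying a flat handwheel with a crank handle; between them a moving jaw. Vee and jaw reach 50 mm above the counter. Origin: centre of the bed's underside, on the counter; z up. Turned by up to 0.35 rad from the world axes
- vee_seat (a point): point on top of the bed (12 mm above the counter) where the axis of the 60 mm jar stands when it is pressed into the vee; 85 mm along the holder's +y from its centre. The vee's two faces stand at 45 degrees and open towards -y; the jaw presses the jar towards +y
- wheel_center (a point): point on the handwheel's vertical axis, at the height (120 mm above the counter) to grip the crank handle; 90 mm along the holder's -y from its centre. The wheel's rim has 61 mm radius, its top is at 92 mm; on the wheel only the crank handle rises above 95 mm
- crank_grip (a point): point on the axis of the upright black crank handle, 120 mm above the counter. The handle is round, 18 mm thick, from 95 to 134 mm above the counter, 50 mm from the wheel's axis, and spins freely on its own pin, so the gripper need not turn as it carries it round
- wheel_turn (a joint): turn of the handwheel in rad, 0 with the jaw fully home, growing clockwise seen from above; at 0 the crank handle is on the holder's +x side of the wheel's axis. Friction takes about 2.5 N at the handle and holds the wheel where it is left
- jaw_travel (a joint): travel of the moving jaw in m from its home stop (0) towards the vee, geared to the wheel: 6 mm per rad (38 mm a turn). It meets the jar pressed in the vee at 0.045; pushing on with about 8 to 15 N at the handle clamps it firmly, and the friction keeps some 20 N on the jar
- jaw: the moving jaw: dark steel, 90 mm wide, with a second vee that faces the fixed one; its origin is on the bed, 30 mm short of the axis of a jar that sits in its vee; its y is the direction of travel towards the vee
- jar: white stoneware jar standing upright on the holder's bed between jaw and vee, loose at first and up to 12 mm off its seat; about 0.38 kg with its cap. Body round, 60 mm diameter, straight up to 66 mm, then a shoulder narrowing to the cap; total height 100 mm. Origin: centre of its underside, z up. Not gripped, it turns with its cap
- cap_top (a point): centre of the cap's top face, 98 mm above the jar's underside. Steel screw cap, 46 mm diameter, 18 mm high, fluted, with a low dark bar 38 mm long across its top; it stays captive on the jar
- cap_turn (a joint): turn of the cap on the jar in rad, 0 shut (the bar on top points at the small lug on the jar's shoulder), growing anticlockwise seen from above, stop at 1.3 (open). Stiff: about 0.12 N m; it stays where it is left
- coaster: stack of round coasters lying fixed on the counter to the left of the holder, 93 mm diameter; origin at the centre of its underside, top 12 mm above the counter
- jigger: bystander: steel double-cone bar measure, 43 mm diameter, 73 mm tall; origin at the centre of its underside
- tumbler: bystander: clear glass, 78 mm diameter, 92 mm tall; origin at the centre of its underside
- tealight: bystander: small candle in a metal cup, 38 mm diameter, 17 mm tall; origin at the centre of its underside
There are look-alikes about, which are no part of the job. Several things look just like the coaster: the one meant starts nearest to the robot's base.

How it is judged:
On the way, in this order (a step that is already met when the one before it is completed fails the run):
1. the jaw is wound up until it presses the jar firmly (over 6 N) against the vee (contact force between jaw and jar above 6 N and horizontal distance between jar and vee_seat below 0.006 m), for 0.2 s.
2. the cap is twisted to its open stop (over 1.15 rad) with the jar still gripped by the jaw (value of joint cap_turn above 1.15 rad and contact force between jaw and jar above 2 N), for 0.1 s.
3. the jaw is wound back fully home (within 4 mm), the jar still standing in the holder (value of joint jaw_travel below 0.004 m and horizontal distance between jar and vee_seat below 0.03 m), for 0.1 s.
At the end, for the whole second after the job is handed in: the jar stands upright (within 0.08 rad) and at rest on the coasters, its axis within 22 mm of theirs, cap still open (over 1.0 rad), the jaw home (within 5 mm) (horizontal distance between jar and coaster below 0.022 m and height (world z) of jar between 0.008 and 0.018 m and angle between jar's own z axis and vertical below 0.08 rad and linear speed of jar below 0.02 m/s and value of joint cap_turn above 1 rad and value of joint jaw_travel below 0.005 m); the robot touches nothing.
It fails at once if the jigger, the tumbler or the tealight moved by more than 30 mm (distance of any of jigger, tumbler, tealight from where it was at the start of the episode above 0.03 m).
It fails at once if the jar tipped by more than 0.6 rad (angle between jar's own z axis and vertical above 0.6 rad).
It fails at once if the jar banged down on the coasters (over 45 N) (contact force between jar and coaster above 45 N).
It also fails if it takes over 72 s, if anything falls off the work surface, if the arm or the gripper's body presses on something with over 40 N, if the wrist force passes 120 N, or if a joint passes its speed limit or range.

## Working session

There is one attempt and no reset: what is moved stays moved. The work goes in short steps, Python scripts to look and compute and a tool call to move; the robot and the scene stay as the last step left them, time stands still between calls to the robot, and variables do not carry over. Pictures are saved under pics/ and viewed, about 8 in all and at most 12, crops included, and the job is handed in when it is done.

Besides the shell and the picture viewer there is one more tool, called after "Call:" as name(argument=value, ...) on one line, values as JSON. step_arm: Moves the arm, as the interface text tells. Its arguments: {"type":"object","properties":{"plan":{"type":"array","items":{"type":"array","items":{"type":"array","items":{"type":"number"}}}},"newtons":{"type":"number"}},"required":["plan"]}

```bash
mkdir -p pics; cat > h.py <<'E'
import numpy as np, cv2
from station import *
from scipy.spatial.transform import Rotation as R
def ray(s,px):
    K=s["camera_matrix"];k=s["k1"]
    d=np.array([(px[0]-K[0][2])/K[0][0],(px[1]-K[1][2])/K[1][1]])
    u=d.copy()
    for _ in range(30): u=d/(1+k*(u@u))
    T=np.array(s["world_to_cam"]);Rm=T[:3,:3]
    return -Rm.T@T[:3,3], Rm.T@np.array([u[0],u[1],1])
def atz(s,px,z):
    o,d=ray(s,px); return o+d*(z-o[2])/d[2]
def proj(s,P):
    T=np.array(s["world_to_cam"]);p=T[:3,:3]@np.array(P)+T[:3,3]
    u=p[:2]/p[2];u=u*(1+s["k1"]*(u@u));K=s["camera_matrix"]
    return np.array([K[0][0]*u[0]+K[0][2],K[1][1]*u[1]+K[1][2]])
Z=dict(holder=0,vee_seat=.012,wheel_center=.12,crank_grip=.12,jaw=.012,jar=.012,cap_top=.11,coaster=0,jigger=0,tumbler=0,tealight=0)
def save(s,n,crop=None,f=1):
    im=cv2.cvtColor(s["image"],cv2.COLOR_RGB2BGR)
    if crop: im=im[crop[1]:crop[3],crop[0]:crop[2]]
    cv2.imwrite("pics/"+n,cv2.resize(im,None,fx=f,fy=f,interpolation=cv2.INTER_CUBIC))
def find(s,names=Z):
    for n in names:
        for r in pinpoint(s,n)[:4]:
            if r["score"]>.2: print(n,round(r["score"],2),np.round(r["position"],1),np.round(atz(s,r["position"],Z[n]),4))
E
python3 - <<'E'
from h import *
print(get_state())
a=snapshot("scene");b=snapshot("side")
cv2.imwrite("pics/a.png",cv2.cvtColor(np.vstack([a["image"]]),cv2.COLOR_RGB2BGR));save(b,"b.png")
print("scene");find(a);print("side");find(b)
E
```

```text
{'time_s': 0.0, 'joints': array([ 1.2890236 ,  0.46837801, -0.01159064,  1.60362249,  0.00598787,
        1.07138276, -0.05628533]), 'joint_vel': array([ 1.28696550e-03, -3.21109290e-04, -3.41312874e-04,  1.36676439e-03,
        1.72625937e-04, -4.72962856e-04, -5.44878882e-05]), 'effort': array([ 2.55890473e-04, -5.20576072e+01, -1.25206381e-02, -2.43754363e+01,
       -5.66062646e-02,  1.72644085e-02,  1.48707022e-04]), 'tool_pos': array([ 0.15350507, -0.6309581 ,  0.18134031]), 'ee_rot': array([-3.13984045e+00,  1.17854337e-04,  2.38706836e-01]), 'force': array([ 0.55421895,  0.36868802, -0.48248548]), 'torque': array([-0.03970211,  0.01529591,  0.02469026]), 'width': 0.09248736454161227}
scene
holder 0.81 [281.9 193.3] [ 0.5682 -0.1329  0.    ]
holder 0.44 [211.6 212.7] [ 0.6863  0.2606 -0.    ]
vee_seat 0.91 [273.5 199.3] [ 0.5424 -0.0249  0.012 ]
wheel_center 0.74 [290.7 164.9] [ 0.591  -0.2344  0.12  ]
crank_grip 0.56 [287.1 160.5] [ 0.6431 -0.2771  0.12  ]
jaw 0.63 [279.  194.3] [ 0.5569 -0.091   0.012 ]
jar 0.75 [275.1 198.7] [ 0.5406 -0.0356  0.012 ]
cap_top 0.43 [274.6 176
[... 517 characters left out ...]
7661 -0.0239 -0.    ]
side
holder 0.89 [254.1 263.5] [ 0.5627 -0.1336  0.    ]
vee_seat 0.93 [253.1 245.4] [ 0.5553 -0.0524  0.012 ]
wheel_center 0.61 [254.7 246.9] [ 0.5705 -0.2033  0.12  ]
crank_grip 0.43 [265.5 260.1] [ 0.6046 -0.2645  0.12  ]
jar 0.6 [252.7 245.9] [ 0.5541 -0.0552  0.012 ]
cap_top 0.66 [250.5 198.8] [0.54  0.092 0.11 ]
cap_top 0.58 [249.1 221.8] [ 0.5442 -0.055   0.11  ]
coaster 0.81 [251.7 199.7] [0.5318 0.2683 0.    ]
coaster 0.69 [308.5 221. ] [ 0.752   0.1195 -0.    ]
coaster 0.57 [220.3 168.3] [0.3714 0.5445 0.    ]
coaster 0.54 [234.5 153.5] [0.4224 0.7045 0.    ]
jigger 0.61 [289.4 203.2] [0.6832 0.2446 0.    ]
tealight 0.62 [309.7 246.9] [ 0.7477 -0.0393 -0.    ]
```

View pics/a.png

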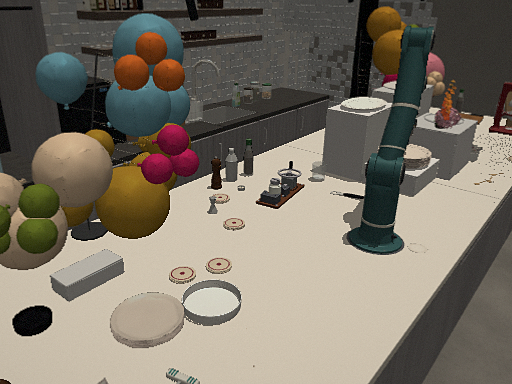

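View pics/b.png

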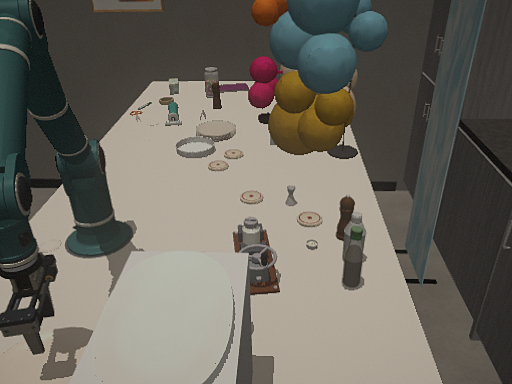

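The scene picture shows the holder at (281,193), with the jar at (275,185) and the wheel at (290,175). The tumbler is at (317,172), the jigger at (212,205) and the tealight at (240,188). There are four coaster look-alikes, at (233,224), (219,265), (183,274) and (220,198). The one at (233,224) comes out at about (0.525, 0.285), which is nearest the base. A tall plinth stands between the start pose and the holder, so I'll measure that next.

```bash
python3 - <<'E'
from h import *
a=snapshot("scene");b=snapshot("side");w=snapshot("wrist")
for p in [(325,176),(362,181),(396,190),(436,178)]: print(p,atz(a,p,0))
for q in [(0.3,-.4,0),(.5,-.5,0),(.5,-.5,.3),(.4,-.5,.3),(.6,-.45,.3)]: print(q,proj(a,q),proj(b,q))
print("camw",-np.array(b["world_to_cam"])[:3,:3].T@np.array(b["world_to_cam"])[:3,3])
T=np.array(w["world_to_cam"]); print("wristcam",-T[:3,:3].T@T[:3,3])
save(a,"c.png",(170,100,450,260),2.8)
E
```

```text
(325, 176) [ 0.52341144 -0.48595078  0.        ]
(362, 181) [ 0.33293647 -0.55601515  0.        ]
(396, 190) [ 0.14221079 -0.56034713  0.        ]
(436, 178) [ 0.03929939 -0.87138719  0.        ]
(0.3, -0.4, 0) [354.21903292 191.31972798] [154.1536295  323.43953621]
(0.5, -0.5, 0) [329.94221258 176.32762495] [221.9149188  355.21161597]
(0.5, -0.5, 0.3) [334.861862  123.9975597] [214.56752018 262.34161597]
(0.4, -0.5, 0.3) [351.91900201 127.46407351] [169.95009428 261.52669612]
(0.6, -0.45, 0.3) [313.75624675 122.48949968] [260.5625616  249.31298655]
camw [ 0.64036819 -1.27153698  0.92817273]
wristcam [ 0.2255537  -0.6143414   0.38406976]
```

View pics/c.png

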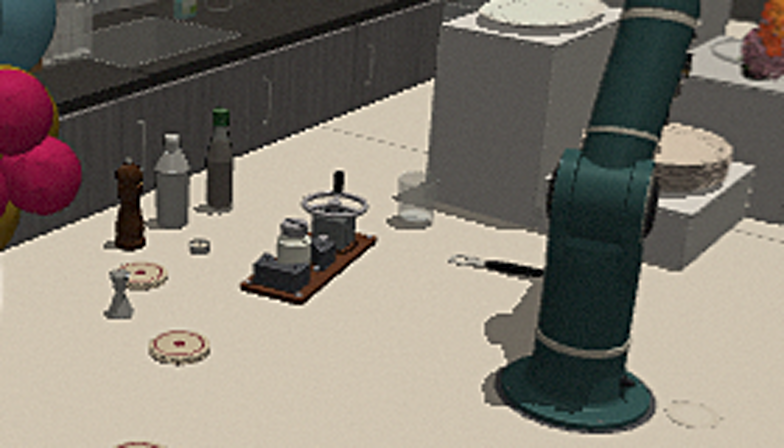

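```bash
cat >> h.py <<'E'
def rel(targets,s=None):
    """targets: (x,y,z,yaw) world, tool down -> tool shift mm + rotvec"""
    s=s or get_state(); R0=R.from_euler("xyz",s["ee_rot"])
    for t in targets:
        d=R0.inv().apply(np.array(t[:3])-s["tool_pos"])*1000
        rv=(R0.inv()*R.from_euler("xyz",[np.pi,0,t[3]])).as_rotvec()
        print(np.round(d,1).tolist(),np.round(rv,3).tolist())
E
python3 - <<'E'
from h import *
rel([(.13,-.45,.35,.2),(.25,-.40,.40,.2),(.38,-.25,.40,.2),(.48,-.13,.40,.2)])
E
```

```text
[19.9, -182.0, -167.7] [0.0, 0.0, 0.039]
[148.3, -202.2, -217.7] [0.0, 0.0, 0.039]
[310.1, -317.2, -217.7] [0.0, 0.0, 0.039]
[435.6, -410.2, -217.7] [0.0, 0.0, 0.039]
```

Call:
step_arm(plan=[[[5,-45,-42,0,0,0,1],[10,-90,-84,0,0,0,1],[15,-135,-126,0,0,0,1],[20,-182,-168,0,0,0.04,1],[60,-190,-190,0,0,0.04,1],[105,-195,-218,0,0,0.04,1],[150,-202,-218,0,0,0.04,1],[190,-230,-218,0,0,0.04,1],[230,-260,-218,0,0,0.04,1],[270,-290,-218,0,0,0.04,1],[310,-317,-218,0,0,0.04,1],[352,-348,-218,0,0,0.04,1],[394,-379,-218,0,0,0.04,1],[436,-410,-218,0,0,0.04,1],[436,-410,-218,0,0,0.04,1],[436,-410,-218,0,0,0.04,1]]])

```text
time_s: 3.35
tool_pos: [0.48, -0.1308, 0.4001]
ee_rot: [3.141, 0.001, 0.198]
force: [-0.6, -0.1, -0.7]
width: 0.092
```

```bash
python3 - <<'E'
from h import *
w=snapshot("wrist");save(w,"d.png");find(w);s=get_state();print(s["tool_pos"],s["ee_rot"],s["joints"])
E
```

```text
holder 0.73 [255.8 102.4] [ 0.5615 -0.1189  0.    ]
wheel_center 0.66 [310.7 108.3] [ 0.5679 -0.2009  0.12  ]
crank_grip 0.52 [345.9  93.6] [ 0.5997 -0.2476  0.12  ]
jaw 0.73 [245.  100.2] [ 0.5612 -0.0987  0.012 ]
jaw 0.6 [213.7 101.6] [ 0.5477 -0.043   0.012 ]
jar 0.91 [211.8 102.1] [ 0.5461 -0.0398  0.012 ]
jar 0.47 [347.8  98.3] [ 0.603  -0.2827  0.012 ]
cap_top 0.77 [202.9  97.8] [ 0.5509 -0.0381  0.11  ]
coaster 0.79 [47.  77.9] [0.5339 0.2807 0.    ]
coaster 0.25 [345.   95.2] [ 0.6083 -0.2794  0.    ]
tumbler 0.82 [400.4 152.3] [ 0.5274 -0.4164  0.    ]
tealight 0.34 [212.  102.3] [ 0.5457 -0.0386  0.    ]
[ 0.48033371 -0.13019553  0.40029183] [3.14149823e+00 2.28535482e-05 1.98517157e-01] [ 0.71505543  0.09449571 -0.55694303  1.62143467  0.05042354  1.44002901
 -1.21874226]
```

View pics/d.png

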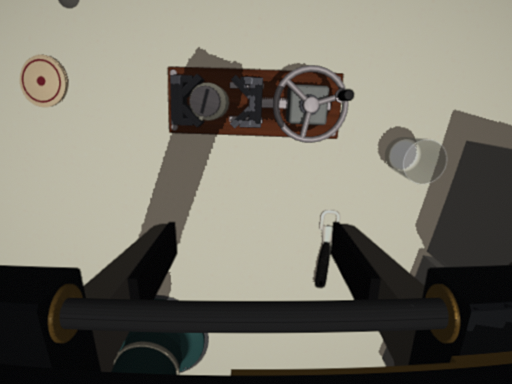

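The wrist picture shows the jar at (208,100), the jaw at (245,100), the wheel hub at (311,104) and the handle at (346,95). The tumbler is at (415,158) and the coaster at (44,81). The handle is already about 1.3 rad clockwise from home. I'll now fit the holder pose from the corners of its bed.

```bash
python3 - <<'E'
from h import *
w=snapshot("wrist")
C=[atz(w,p,.012) for p in [(168,67),(343,73),(337,138),(169,132)]]
for c in C: print(np.round(c,4))
c=np.mean(C,0);v=(C[0]+C[3]-C[1]-C[2])[:2];v/=np.linalg.norm(v)
print("centre",c,"+y",v,"yaw",np.arctan2(-v[0],v[1]),"len",np.linalg.norm(C[0]-C[1]),np.linalg.norm(C[0]-C[3]))
print("wheel",c[:2]-.09*v,"seat",c[:2]+.085*v)
print("hub",atz(w,(311,104),.095),"handletop",atz(w,(347,94),.134),"cap",atz(w,(207,101),.11))
E
```

```text
[0.5925 0.0492 0.012 ]
[ 0.6448 -0.2617  0.012 ]
[ 0.5292 -0.2809  0.012 ]
[0.4777 0.0312 0.012 ]
centre [ 0.56105352 -0.11554835  0.012     ] +y [-0.16446054  0.98638366] yaw 0.16521107825467607 len 0.3153236553910734 0.11621716236767984
wheel [ 0.57585496 -0.20432288] seat [ 0.54707437 -0.03170574]
hub [ 0.57579442 -0.2034126   0.095     ] handletop [ 0.59876231 -0.24478418  0.134     ] cap [ 0.5479219  -0.04420163  0.11      ]
```

```bash
python3 - <<'E'
from h import *
rel([(.6005,-.2477,.16,.165)])
w=snapshot("wrist");s=get_state()
print(proj(w,s["tool_pos"]))
E
```

```text
[94.6, 138.9, 240.3] [0.0, 0.0, 0.034]
[253.20395234 218.26135974]
```

Call:
step_arm(plan=[[[19,28,48,0,0,0.03,1],[38,56,96,0,0,0.03,0.5],[57,83,144,0,0,0.03,0.3],[76,111,192,0,0,0.03,0.3],[95,139,240,0,0,0.03,0.3],[95,139,240,0,0,0.03,0.3],[95,139,240,0,0,0.03,0.3]]])

```text
time_s: 4.92
tool_pos: [0.6014, -0.2468, 0.1612]
ee_rot: [-3.141, -0.001, 0.169]
force: [0.0, -0.1, 0.6]
width: 0.0594
```

```bash
python3 - <<'E'
from h import *
w=snapshot("wrist");save(w,"e.png");find(w,["wheel_center","crank_grip","jaw","jar","cap_top"]);s=get_state();print(s["tool_pos"],s["ee_rot"],s["joints"])
print(proj(w,s["tool_pos"]),proj(w,[.6005,-.2477,.134]))
E
```

```text
wheel_center 0.83 [193.9 227. ] [ 0.5705 -0.2017  0.12  ]
crank_grip 0.98 [254.3 206.6] [ 0.5968 -0.2484  0.12  ]
jaw 0.93 [123.8 186.6] [ 0.5605 -0.099   0.012 ]
jar 0.58 [ 75.7 188.4] [ 0.5482 -0.0404  0.012 ]
cap_top 0.91 [ 17.8 219.2] [ 0.5447 -0.0395  0.11  ]
cap_top 0.35 [123.1 185.9] [ 0.5927 -0.1362  0.11  ]
[ 0.60145541 -0.24753941  0.16229502] [ 3.13957803e+00 -2.19979873e-03  1.69139967e-01] [ 0.6685876   0.5376998  -0.46419504  1.59894246  0.2662302   1.06521232
 -1.26984118]
[254.3159388  219.01837861] [254.25339728 207.50701128]
```

View pics/e.png

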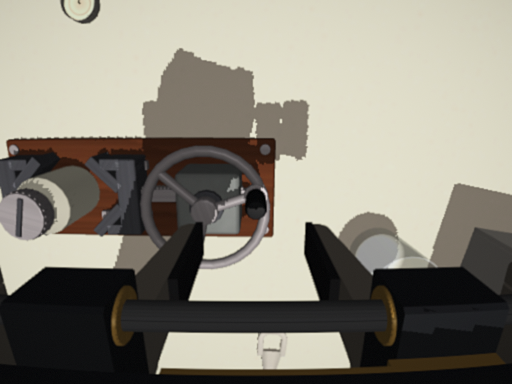

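The picture shows the handle at (256,204), centred between the fingers, and the hub at (204,208). I'll lower the arm and grip.

Call:
step_arm(plan=[[[-2,1,20,0,0,0,0.3],[-2,1,40,0,0,0,0.3],[-2,1,58,0,0,0,0.3],[-2,1,58,0,0,0,0],[-2,1,58,0,0,0,-0.5],[-2,1,58,0,0,0,-1],[-2,1,58,0,0,0,-1],[-2,1,58,0,0,0,-1],[-2,1,58,0,0,0,-1]]], newtons=40)

```text
time_s: 6.35
tool_pos: [0.5999, -0.249, 0.1045]
ee_rot: [3.139, -0.002, 0.169]
force: [-0.1, -0.2, 0.0]
width: 0.002
```

```bash
cat >> h.py <<'E'
W=np.array([.5758,-.2040]);YAW=.165
def crank(turns,z=.103,r=.05,yaw=.169):
    rel([(*(W+r*np.array([np.cos(YAW-t),np.sin(YAW-t)])),z,yaw) for t in turns])
def turn_now():
    p=get_state()["tool_pos"][:2]-W; print("r",np.linalg.norm(p),"turn",YAW-np.arctan2(p[1],p[0]))
E
python3 - <<'E'
from h import *
s=get_state();print(s["tool_pos"],s["force"],s["width"],s["ee_rot"]);turn_now()
E
```

```text
[ 0.5998551  -0.24897702  0.10448264] [-0.13189995 -0.17865122  0.03427808] 0.0020344592022489704 [ 3.13935964e+00 -2.41987600e-03  1.69183001e-01]
r 0.05100568492499749 turn 1.2446738050595134
```

The fingers shut fully (2 mm), so they missed the handle. I'll look again.

```bash
python3 - <<'E'
from h import *
w=snapshot("wrist");save(w,"f.png",(120,100,376,292),2.5);find(w,["wheel_center","crank_grip","jaw"]);s=get_state()
print(proj(w,s["tool_pos"]))
b=snapshot("side");find(b,["wheel_center","crank_grip"])
E
```

```text
wheel_center 0.59 [178.8 251.3] [ 0.5744 -0.2037  0.12  ]
crank_grip 0.94 [254.  230.4] [ 0.5974 -0.2499  0.12  ]
jaw 0.67 [ 99.6 205.1] [ 0.554  -0.0998  0.012 ]
[253.08620106 218.27442403]
wheel_center 0.7 [252.9 244.2] [ 0.5644 -0.1901  0.12  ]
crank_grip 0.6 [263.9 260.8] [ 0.6001 -0.2678  0.12  ]
```

View pics/f.png

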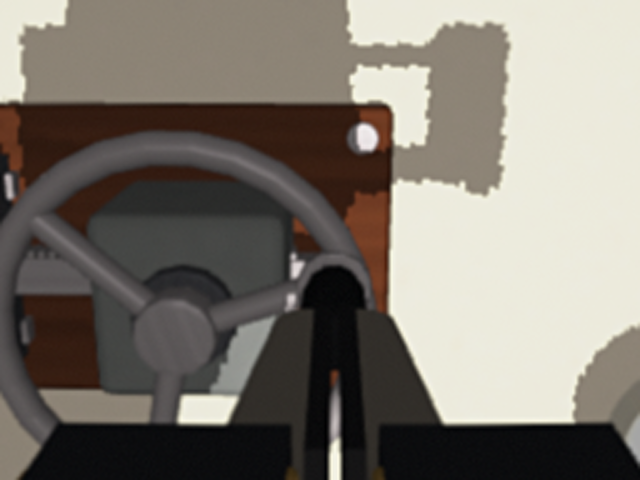

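```bash
python3 - <<'E'
from h import *
w=snapshot("wrist")
for p in [(253,207),(253,214),(253,220)]:
  for z in (.134,.115,.095): print(p,z,atz(w,p,z))
print("hub",atz(w,(120+174/2.5,100+338/2.5),.092))
for r in [(173,132),(368,300),(15,220)]: print("rim",atz(w,(120+r[0]/2.5,100+r[1]/2.5),.09))
T=np.array(w["world_to_cam"]);print(-T[:3,:3].T@T[:3,3],T[2,:3])
E
```

```text
(253, 207) 0.134 [ 0.61726453 -0.24580248  0.134     ]
(253, 207) 0.115 [ 0.61120664 -0.24683381  0.115     ]
(253, 207) 0.095 [ 0.60482992 -0.24791941  0.095     ]
(253, 214) 0.134 [ 0.61303925 -0.24652496  0.134     ]
(253, 214) 0.115 [ 0.60651518 -0.24763599  0.115     ]
(253, 214) 0.095 [ 0.59964773 -0.24880551  0.095     ]
(253, 220) 0.134 [ 0.609373   -0.24715182  0.134     ]
(253, 220) 0.115 [ 0.60244443 -0.24833202  0.115     ]
(253, 220) 0.095 [ 0.59515119 -0.24957434  0.095     ]
hub [ 0.5742242  -0.20540127  0.092     ]
rim [ 0.63478144 -0.19768659  0.09      ]
rim [ 0.5950862  -0.26019133  0.09      ]
rim [ 0.60182472 -0.15508226  0.09      ]
[ 0.67217077 -0.23645497  0.30620832] [-0.25853427 -0.04576233 -0.96491753]
```

```bash
python3 - <<'E'
from h import *
w=snapshot("wrist");s=get_state()
d=np.array([.60145541,-.24753941,.16229502])-s["tool_pos"]
for c in [(.597,-.249),(.6,-.248),(.61,-.247),(.619,-.246)]:
    for z in (.095,.134): print("e",c,z,proj(w,np.array([*c,z])-d),proj(w,np.array([c[0]+.009,c[1],z])-d),proj(w,np.array([c[0]-.009,c[1],z])-d))
g=cv2.cvtColor(cv2.imread("pics/e.png"),cv2.COLOR_BGR2GRAY)
print(g[180:226:2,240:274:3])
e=cv2.imread("pics/e.png");f=cv2.imread("pics/f.png")
a=cv2.resize(e[160:260,190:320],None,fx=5,fy=5,interpolation=cv2.INTER_CUBIC)
cv2.imwrite("pics/g.png",a)
E
```

```text
e (0.597, -0.249) 0.095 [253.92365207 197.48707467] [255.63454662 187.9205908 ] [252.24112921 206.89383645]
e (0.597, -0.249) 0.134 [254.05468174 211.45744465] [256.03472824 200.53354504] [252.11342628 222.16309713]
e (0.6, -0.248) 0.095 [253.39036348 194.13462802] [255.10180336 184.51185423] [251.70729898 203.59771349]
e (0.6, -0.248) 0.134 [253.43903094 207.63352934] [255.4198291  196.63263576] [251.49703971 218.41601809]
e (0.61, -0.247) 0.095 [254.18301845 183.24795518] [255.91701228 173.44515974] [252.47733467 192.89155241]
e (0.61, -0.247) 0.134 [254.35691911 195.18517759] [256.36861481 183.9375102 ] [252.38399823 206.21453637]
e (0.619, -0.246) 0.095 [254.79707194 173.25711863] [256.55039526 163.2927794 ] [253.07196009 183.06305101]
e (0.619, -0.246) 0.134 [255.07055331 183.72150609] [257.10875745 172.2519359 ] [253.07102558 194.97343168]
[[ 40  67  68  58  70  85  80  61  68  66  66  55]
 [ 39  36  36  57  60  77  83  69  67  68  67  54]
 [ 39  32  32  37  52  74  77  73  72  72  71  56]
 [ 34  35  32  54  82  84  86  77  76  68  70  52]
 [ 66  81  53  83  73  59  70 193 132 
[... 231 characters left out ...]
  5   5   6   5   6   3 157  68  87]
 [184 177  31   7   6   8  10   7   0 131  65  83]
 [153 131  10   8   9  12  12   8   1 128  61  82]
 [ 81  59   4   9  14  14  14  13   3 132  70  81]
 [ 41  31   4  11   9  12  15  14   4 134  73  92]
 [ 44  31  12  32  27  17  44  49  19 134  77 110]
 [ 44  32  11  45  46  45  51  49  37 133  73 108]
 [ 42  32  13  43  44  46  47  47  34 141  70 109]
 [ 41  29  38  39  42  44  45  44  64 148  68 107]
 [ 42  41  68  30  40  42  43  43 155 146  69 112]
 [ 40  61  64  59  34  38  35 120 189 144  68 122]
 [ 44  61  61  63  59  58  63 136 185 139  60 121]
 [ 46  63  63  64  63  63  79 143 176 126  61 120]
 [ 50  66  65  64  66  63  93 151 167 108  63 119]]
```

View pics/g.png

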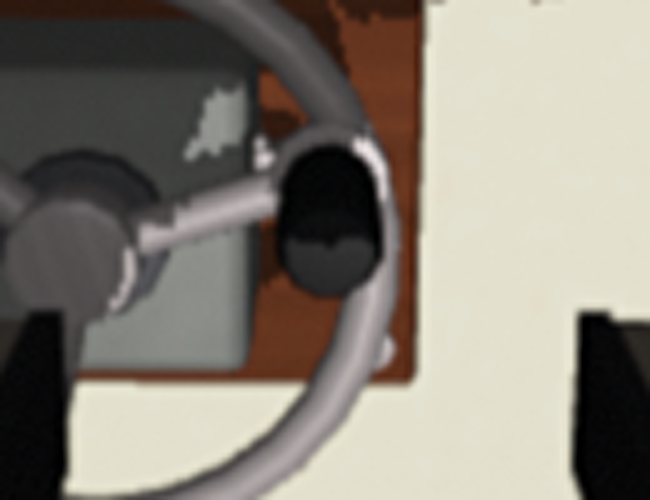

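The handle's blob fits a cylinder at (0.597, -0.249). That puts it between the pads, which contradicts the width reading. A small nudge along the circle will show which is right.

```bash
python3 - <<'E'
from h import *
crank([1.35,1.45,1.55],z=.1045)
E
```

```text
[-5.3, 0.5, -0.3] [0.002, -0.002, 0.0]
[-10.2, 1.4, -0.3] [0.002, -0.002, 0.0]
[-15.2, 1.7, -0.3] [0.002, -0.002, 0.0]
```

Call:
step_arm(plan=[[[-5,0.5,0,0,0,0,-1],[-10,1,0,0,0,0,-1],[-15,1.5,0,0,0,0,-1],[-15,1.5,0,0,0,0,-1]]])

```text
time_s: 7.3
tool_pos: [0.5847, -0.2534, 0.1043]
ee_rot: [3.139, -0.002, 0.169]
force: [0.1, -0.2, 0.1]
width: 0.0003
```

```bash
python3 - <<'E'
from h import *
w=snapshot("wrist");save(w,"i.png",(120,100,376,292),2.5);find(w,["wheel_center","crank_grip","jaw"]);s=get_state()
print(proj(w,s["tool_pos"]),s["force"],s["width"])
E
```

```text
wheel_center 0.71 [171.  232.2] [ 0.572  -0.2018  0.12  ]
crank_grip 0.82 [249.9 202.3] [ 0.6004 -0.2486  0.12  ]
jaw 0.73 [ 95.3 188.6] [ 0.5556 -0.0992  0.012 ]
[252.61183356 217.23062833] [-0.57678001 -0.20097161  0.81126823] 0.00033352576919664273
```

View pics/i.png

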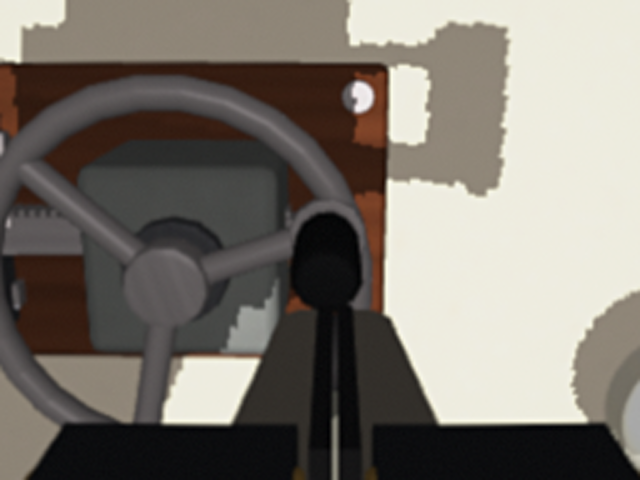

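The picture shows the handle top at (251,212), with the closed fingers standing clearly behind it. Their front edge is at row 222. The camera therefore reads tool-x about 14 mm short compared with the fingers. I'll open, shift +x by that offset and grip again.

Call:
step_arm(plan=[[[0,0,0,0,0,0,0.3],[0,0,0,0,0,0,0.3],[0,0,0,0,0,0,0.3],[0,0,0,0,0,0,0.3],[0,0,0,0,0,0,0.3],[15,0,0,0,0,0,0.3],[30,0.5,0,0,0,0,0.3],[30,0.5,0,0,0,0,-1],[30,0.5,0,0,0,0,-1],[30,0.5,0,0,0,0,-1],[30,0.5,0,0,0,0,-1],[30,0.5,0,0,0,0,-1]]], newtons=40)

```text
time_s: 9.0
tool_pos: [0.6149, -0.2485, 0.1045]
ee_rot: [3.139, -0.002, 0.169]
force: [-0.2, 0.2, -0.0]
width: 0.0117
```

```bash
python3 - <<'E'
from h import *
w=snapshot("wrist");save(w,"j.png",(120,100,376,292),2.5);find(w,["wheel_center","crank_grip","jaw"]);s=get_state()
print(proj(w,s["tool_pos"]),s["tool_pos"],s["force"],s["width"])
E
```

```text
wheel_center 0.93 [179.3 273.3] [ 0.5733 -0.2051  0.12  ]
crank_grip 0.7 [250.6 251.5] [ 0.5974 -0.2497  0.12  ]
jaw 0.59 [100.8 217.3] [ 0.5562 -0.1009  0.012 ]
[253.03391529 218.06998383] [ 0.61504175 -0.24832986  0.10441625] [-0.30916955 -0.22700675  0.26967876] 0.0005162742021116357
```

View pics/j.png

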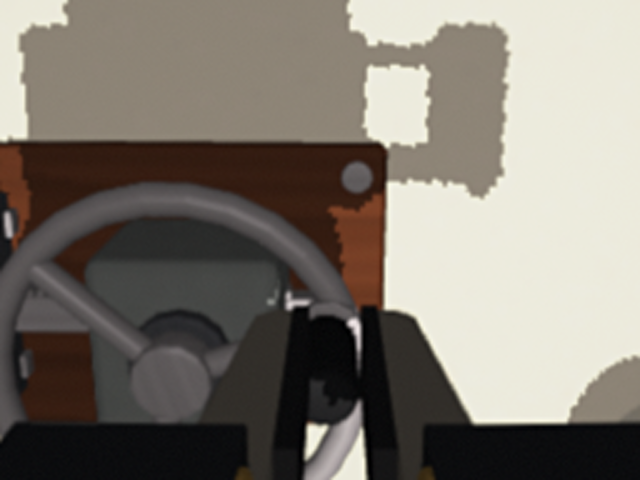

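```bash
python3 - <<'E'
from h import *
w=snapshot("wrist");s=get_state();print(w["camera_matrix"],w["k1"])
t=s["tool_pos"]
yt=R.from_euler("xyz",s["ee_rot"]).apply([0,1,0]);xt=R.from_euler("xyz",s["ee_rot"]).apply([1,0,0])
for dz in (0,.019,.035,.05):
  for dx in (-.01,0,.01): 
    c=t+[0,0,dz]+xt*dx
    print(dz,dx,np.round(proj(w,c),1),"px for 59.4mm",np.round(np.linalg.norm(proj(w,c+yt*.0297)-proj(w,c-yt*.0297)),1))
b=snapshot("side")
for n,q in (("tcp",t),("handle",[.598,-.249,.115]),("wheel",[.576,-.204,.092])): print(n,proj(b,q))
save(b,"k.png",(225,190,305,300),5.4)
E
```

```text
[[312.12336191   0.         253.54922049]
 [  0.         312.12336191 192.27740206]
 [  0.           0.           1.        ]] -0.07829236167611472
0 -0.01 [253.2 231.8] px for 59.4mm 85.3
0 0 [253.2 218.3] px for 59.4mm 86.4
0 0.01 [253.2 204.4] px for 59.4mm 87.5
0.019 -0.01 [253.2 243.2] px for 59.4mm 93.1
0.019 0 [253.2 228.6] px for 59.4mm 94.4
0.019 0.01 [253.2 213.6] px for 59.4mm 95.8
0.035 -0.01 [253.2 254.6] px for 59.4mm 100.8
0.035 0 [253.2 238.9] px for 59.4mm 102.4
0.035 0.01 [253.2 222.8] px for 59.4mm 104.0
0.05 -0.01 [253.2 267.1] px for 59.4mm 109.2
0.05 0 [253.2 250.3] px for 59.4mm 111.2
0.05 0.01 [253.2 233. ] px for 59.4mm 113.1
tcp [269.31056602 260.87274479]
handle [263.40559655 258.02579578]
wheel [256.68938616 254.53807188]
```

View pics/k.png

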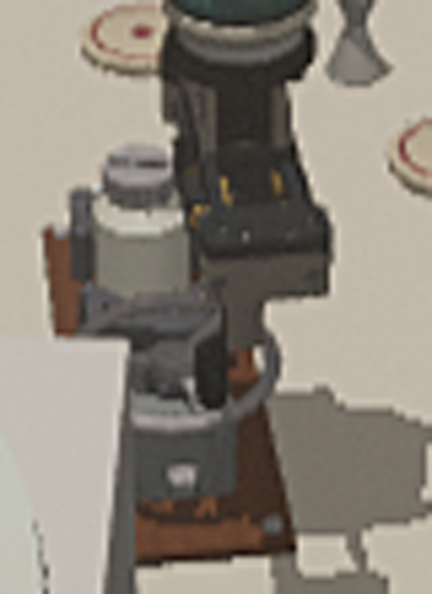

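The side view shows the finger ends at about crop (240,340), while the reported TCP projects to (239,383). The wrist picture agrees: fingertip row 222 and 102 px of spacing. The real fingertips therefore end about 34 mm above the reported TCP, so they closed over the top of the handle. The x calibration is fine after all. I'll go 34 mm lower at x = 0.598.

Call:
step_arm(plan=[[[0,0,-10,0,0,0,0.3],[-8,-1,-10,0,0,0,0.3],[-17,-2,-10,0,0,0,0.3],[-17,-2,-10,0,0,0,0.3],[-17,-2,-10,0,0,0,0.3],[-17,-2,5,0,0,0,0.3],[-17,-2,18,0,0,0,0.3],[-17,-2,31,0,0,0,0.3],[-17,-2,31,0,0,0,-0.3],[-17,-2,31,0,0,0,-1],[-17,-2,31,0,0,0,-1],[-17,-2,31,0,0,0,-1],[-17,-2,31,0,0,0,-1],[-17,-2,31,0,0,0,-1]]], newtons=40)

```text
time_s: 11.05
tool_pos: [0.5982, -0.2491, 0.0738]
ee_rot: [3.139, -0.003, 0.169]
force: [-0.8, 0.3, 2.7]
width: 0.017
```

```bash
python3 - <<'E'
from h import *
s=get_state();print(s["tool_pos"],s["force"],s["width"],s["joints"]);turn_now();s=get_state()
crank(np.arange(1.45,1.45+.2*20,.2),z=s["tool_pos"][2])
E
```

```text
[ 0.59824672 -0.24908255  0.07378563] [-0.77397054  0.28477721  2.69975397] 0.01697980387147048 [ 0.65007686  0.63018658 -0.43143454  1.67039157  0.31881755  0.90769804
 -1.30696976]
r 0.05036160525050777 turn 1.2738281080645213
[-8.7, 1.4, -0.0] [0.002, -0.003, 0.0]
[-18.7, 1.6, -0.0] [0.002, -0.003, 0.0]
[-28.5, -0.2, -0.1] [0.002, -0.003, 0.0]
[-37.8, -4.0, -0.1] [0.002, -0.003, 0.0]
[-46.1, -9.5, -0.2] [0.002, -0.003, 0.0]
[-53.2, -16.5, -0.2] [0.002, -0.003, 0.0]
[-58.7, -24.8, -0.2] [0.002, -0.003, 0.0]
[-62.5, -34.1, -0.2] [0.002, -0.003, 0.0]
[-64.3, -43.9, -0.3] [0.002, -0.003, 0.0]
[-64.2, -53.8, -0.3] [0.002, -0.003, 0.0]
[-62.1, -63.6, -0.3] [0.002, -0.003, 0.0]
[-58.1, -72.8, -0.3] [0.002, -0.003, 0.0]
[-52.4, -80.9, -0.3] [0.002, -0.003, 0.0]
[-45.1, -87.8, -0.3] [0.002, -0.003, 0.0]
[-36.6, -93.1, -0.3] [0.002, -0.003, 0.0]
[-27.3, -96.6, -0.3] [0.002, -0.003, 0.0]
[-17.4, -98.1, -0.3] [0.002, -0.003, 0.0]
[-7.4, -97.7, -0.2] [0.002, -0.003, 0.0]
[2.2, -95.3, -0.2] [0.002, -0.003, 0.0]
[11.3, -91.1, -0.2] [0.002, -0.003, 0.0]
```

Call:
step_arm(plan=[[[-9,1.4,0,0,0,0,-1],[-18.7,1.6,0,0,0,0,-1],[-28.5,-0.2,0,0,0,0,-1],[-37.8,-4,0,0,0,0,-1],[-46,-9.5,0,0,0,0,-1],[-53,-16.5,0,0,0,0,-1],[-58.7,-24.8,0,0,0,0,-1],[-62.5,-34,0,0,0,0,-1],[-64.3,-44,0,0,0,0,-1],[-64.2,-54,0,0,0,0,-1]]])

```text
time_s: 12.3
tool_pos: [0.5247, -0.2057, 0.0737]
ee_rot: [3.14, -0.001, 0.169]
force: [-1.3, -2.7, 4.9]
width: 0.0168
```

```bash
python3 - <<'E'
from h import *
s=get_state();print(s["tool_pos"],s["force"],s["width"],s["joints"]);turn_now();s=get_state()
crank(np.arange(3.3,6.71,.2),z=s["tool_pos"][2])
E
```

```text
[ 0.52465693 -0.20570033  0.0737053 ] [-1.3295194  -2.74142906  4.8575263 ] 0.01684526034376852 [ 0.67235198  0.51121701 -0.45789938  1.88109927  0.30285649  0.81590767
 -1.34546802]
r 0.05117132394912599 turn 3.2733584337801216
[1.4, -1.2, -0.0] [0.002, -0.001, 0.0]
[4.0, -10.8, -0.0] [0.002, -0.001, 0.0]
[8.4, -19.7, -0.0] [0.002, -0.001, 0.0]
[14.6, -27.6, -0.0] [0.002, -0.001, 0.0]
[22.1, -34.1, -0.0] [0.002, -0.001, 0.0]
[30.9, -38.9, -0.0] [0.002, -0.001, 0.0]
[40.4, -42.0, -0.0] [0.002, -0.001, 0.0]
[50.3, -43.0, -0.0] [0.002, -0.001, 0.0]
[60.2, -42.1, -0.0] [0.002, -0.001, 0.0]
[69.8, -39.3, 0.0] [0.002, -0.001, 0.0]
[78.6, -34.5, 0.0] [0.002, -0.001, 0.0]
[86.3, -28.2, 0.0] [0.002, -0.001, 0.0]
[92.6, -20.4, 0.1] [0.002, -0.001, 0.0]
[97.2, -11.5, 0.1] [0.002, -0.001, 0.0]
[99.9, -1.9, 0.1] [0.002, -0.001, 0.0]
[100.7, 8.0, 0.1] [0.002, -0.001, 0.0]
[99.5, 17.9, 0.1] [0.002, -0.001, 0.0]
[96.3, 27.4, 0.1] [0.002, -0.001, 0.0]
```

Call:
step_arm(plan=[[[1.4,-1.2,-1,0,0,0,-1],[4,-10.8,-1,0,0,0,-1],[8.4,-19.7,-1,0,0,0,-1],[14.6,-27.6,-1,0,0,0,-1],[22,-34,-1,0,0,0,-1],[31,-39,-1,0,0,0,-1],[40.4,-42,-1,0,0,0,-1],[50.3,-43,-1,0,0,0,-1],[60.2,-42,-1,0,0,0,-1],[69.8,-39.3,-1,0,0,0,-1],[78.6,-34.5,-1,0,0,0,-1],[86.3,-28.2,-1,0,0,0,-1],[92.6,-20.4,-1,0,0,0,-1],[97.2,-11.5,-1,0,0,0,-1],[100,-2,-1,0,0,0,-1],[100.7,8,-1,0,0,0,-1],[99.5,18,-1,0,0,0,-1],[96.3,27.4,-1,0,0,0,-1]]])

```text
time_s: 14.55
tool_pos: [0.6238, -0.2143, 0.074]
ee_rot: [-3.14, 0.0, 0.171]
force: [-2.4, 3.8, -8.7]
width: 0.017
```

```bash
python3 - <<'E'
from h import *
s=get_state();print(s["tool_pos"],s["force"],s["width"]);turn_now();s=get_state()
crank(np.arange(6.9,8.5,.1),z=s["tool_pos"][2])
E
```

```text
[ 0.62375402 -0.21433215  0.07400679] [-2.4141768   3.80284343 -8.65461294] 0.01701151955892231
r 0.049054473319823336 turn 0.3772153310564613
[-4.9, 10.8, -0.0] [-0.002, 0.0, 0.002]
[-8.0, 14.7, -0.0] [-0.002, 0.0, 0.002]
[-11.5, 18.3, -0.0] [-0.002, 0.0, 0.002]
[-15.3, 21.5, -0.0] [-0.002, 0.0, 0.002]
[-19.4, 24.3, -0.0] [-0.002, 0.0, 0.002]
[-23.8, 26.7, -0.0] [-0.002, 0.0, 0.002]
[-28.4, 28.7, -0.0] [-0.002, 0.0, 0.002]
[-33.2, 30.1, -0.0] [-0.002, 0.0, 0.002]
[-38.1, 31.1, -0.0] [-0.002, 0.0, 0.002]
[-43.1, 31.6, -0.0] [-0.002, 0.0, 0.002]
[-48.1, 31.6, -0.0] [-0.002, 0.0, 0.002]
[-53.1, 31.1, -0.0] [-0.002, 0.0, 0.002]
[-58.0, 30.1, -0.0] [-0.002, 0.0, 0.002]
[-62.7, 28.6, -0.0] [-0.002, 0.0, 0.002]
[-67.3, 26.6, -0.0] [-0.002, 0.0, 0.002]
[-71.7, 24.2, -0.0] [-0.002, 0.0, 0.002]
```

Call:
step_arm(plan=[[[-5,10.8,0,0,0,0,-1],[-8,14.7,0,0,0,0,-1],[-11.5,18.3,0,0,0,0,-1],[-15.3,21.5,0,0,0,0,-1],[-19.4,24.3,0,0,0,0,-1],[-19.4,24.3,0,0,0,0,-1]]])

```text
time_s: 15.3
tool_pos: [0.6082, -0.242, 0.074]
ee_rot: [-3.14, 0.001, 0.171]
force: [-3.2, 4.4, -6.7]
width: 0.0171
```

```bash
python3 - <<'E'
from h import *
s=get_state();print(s["tool_pos"],s["force"],s["width"]);turn_now();s=get_state()
crank(np.arange(7.4,8.5,.1),z=s["tool_pos"][2])
E
```

```text
[ 0.60816347 -0.24195469  0.0739577 ] [-3.16238752  4.41913174 -6.72806606] 0.017084612004887458
r 0.04987938678337686 turn 1.0297443721944317
[-3.8, 2.2, 0.0] [-0.002, 0.001, 0.002]
[-8.4, 4.1, 0.0] [-0.002, 0.001, 0.002]
[-13.2, 5.6, 0.0] [-0.002, 0.001, 0.002]
[-18.1, 6.6, 0.0] [-0.002, 0.001, 0.002]
[-23.0, 7.0, 0.0] [-0.002, 0.001, 0.002]
[-28.0, 7.0, 0.0] [-0.002, 0.001, 0.002]
[-33.0, 6.5, 0.0] [-0.002, 0.001, 0.002]
[-37.9, 5.5, 0.0] [-0.002, 0.001, 0.002]
[-42.7, 4.0, 0.0] [-0.002, 0.001, 0.002]
[-47.3, 2.1, 0.0] [-0.002, 0.001, 0.002]
[-51.7, -0.3, 0.1] [-0.002, 0.001, 0.002]
```

Call:
step_arm(plan=[[[-4,2.2,0,0,0,0,-1],[-8.4,4.1,0,0,0,0,-1],[-13.2,5.6,0,0,0,0,-1],[-13.2,5.6,0,0,0,0,-1]]])

```text
time_s: 15.8
tool_pos: [0.5972, -0.2495, 0.074]
ee_rot: [-3.14, -0.002, 0.171]
force: [2.9, 4.3, -11.1]
width: 0.0171
```

```bash
python3 - <<'E'
from h import *
s=get_state();print(s["tool_pos"],s["force"],s["torque"],s["width"]);turn_now();s=get_state()
crank(np.arange(7.6,8.7,.1),z=s["tool_pos"][2])
E
```

```text
[ 0.59717508 -0.24953504  0.07400302] [  2.91928642   4.2622287  -11.10176706] [ 9.83973071e-01 -7.76322020e-01  6.71506619e-05] 0.017070559426194263
r 0.050302422899036 turn 1.2969102375548127
[-1.0, -0.0, -0.0] [-0.002, -0.002, 0.002]
[-5.9, 0.9, -0.0] [-0.002, -0.002, 0.002]
[-10.9, 1.4, -0.0] [-0.002, -0.002, 0.002]
[-15.9, 1.4, -0.0] [-0.002, -0.002, 0.002]
[-20.9, 0.9, -0.0] [-0.002, -0.002, 0.002]
[-25.8, -0.1, -0.0] [-0.002, -0.002, 0.002]
[-30.6, -1.6, -0.1] [-0.002, -0.002, 0.002]
[-35.2, -3.5, -0.1] [-0.002, -0.002, 0.002]
[-39.5, -5.9, -0.1] [-0.002, -0.002, 0.002]
[-43.7, -8.8, -0.1] [-0.002, -0.002, 0.002]
[-47.5, -12.0, -0.1] [-0.002, -0.002, 0.002]
```

Call:
step_arm(plan=[[[-3,0.5,1,0,0,0,-1],[-6,1,1,0,0,0,-1],[-6,1,1,0,0,0,-1]]])

```text
time_s: 16.18
tool_pos: [0.5954, -0.2505, 0.074]
ee_rot: [-3.141, -0.01, 0.172]
force: [8.2, 5.3, -10.8]
width: 0.017
```

```bash
python3 - <<'E'
from h import *
s=get_state();print(s["tool_pos"],s["force"],s["width"]);turn_now()
E
```

```text
[ 0.59535561 -0.25048347  0.07398144] [  8.1574022    5.34225212 -10.7944754 ] 0.017005740851578844
r 0.05042950377693153 turn 1.3375732056186822
```

Call:
step_arm(plan=[[[-6,0.5,1,0,0,0,-1],[-10,1,1,0,0,0,-1],[-10,1,1,0,0,0,-1],[-10,1,1,0,0,0,-1]]])

```text
time_s: 16.68
tool_pos: [0.5921, -0.252, 0.0741]
ee_rot: [3.14, -0.023, 0.174]
force: [14.2, 5.5, -16.0]
width: 0.0169
```

```bash
python3 - <<'E'
from h import *
s=get_state();print(s["tool_pos"],s["force"],s["width"],s["ee_rot"]);turn_now()
E
```

```text
[ 0.59207671 -0.25195082  0.0740824 ] [ 14.16417659   5.50598956 -16.02772835] 0.016883820534163874 [ 3.14042225 -0.02287737  0.17384932]
r 0.050638054235935155 turn 1.4085544975113298
```

About 15 N at the handle with the jaw stalled at 7.6 to 7.7 rad, so the jar is clamped. I'll release, rise and go over the jar.

```bash
python3 - <<'E'
from h import *
rel([(.596,-.251,.074,.17),(.596,-.251,.15,.15),(.547,-.032,.17,.1)])
E
```

```text
[4.0, -0.3, 0.2] [0.001, -0.023, 0.004]
[5.8, -0.2, -75.8] [0.001, -0.023, 0.024]
[-4.2, -224.3, -96.3] [0.0, -0.023, 0.074]
```

Call:
step_arm(plan=[[[0,0,0,0,0,0,0],[0,0,0,0,0,0,0.3],[2,0,0,0,0,0,0.3],[3,0,0,0,-0.02,0,0.3],[6,0,-38,0,-0.02,0.02,0.4],[6,0,-76,0,-0.02,0.02,0.5],[5,-50,-90,0,-0.02,0.04,0.6],[0,-108,-96,0,-0.02,0.06,0.6],[-2,-166,-96,0,-0.02,0.07,0.6],[-4,-224,-96,0,-0.02,0.07,0.6],[-4,-224,-96,0,-0.02,0.07,0.6],[-4,-224,-96,0,-0.02,0.07,0.6]]])

```text
time_s: 18.18
tool_pos: [0.5477, -0.0331, 0.17]
ee_rot: [3.14, -0.003, 0.104]
force: [-0.8, -0.6, 0.1]
width: 0.0734
```

```bash
python3 - <<'E'
from h import *
w=snapshot("wrist");save(w,"l.png",(80,70,420,325),2.3);find(w,["cap_top","jar","jaw","vee_seat","wheel_center","crank_grip"]);s=get_state();print(s["tool_pos"],s["ee_rot"],s["force"],s["width"],s["time_s"])
print(proj(w,s["tool_pos"]),proj(w,[.547,-.032,.11]))
E
```

```text
cap_top 0.68 [253.2 195.6] [ 0.5469 -0.0332  0.11  ]
jar 0.67 [252.9 171. ] [ 0.5492 -0.0326  0.012 ]
jaw 0.92 [279.3 173.8] [ 0.5491 -0.0639  0.012 ]
wheel_center 0.55 [449.1 189.5] [ 0.5727 -0.2006  0.12  ]
crank_grip 0.57 [505.3 165.8] [ 0.599  -0.2477  0.12  ]
[ 0.54726038 -0.03317632  0.16951364] [ 3.14139335e+00 -2.57258849e-03  1.02285255e-01] [ 0.03365392 -0.40667912  0.53077706] 0.07356370680854898 18.525
[253.15328478 218.66316383] [251.80387171 195.40329301]
```

View pics/l.png

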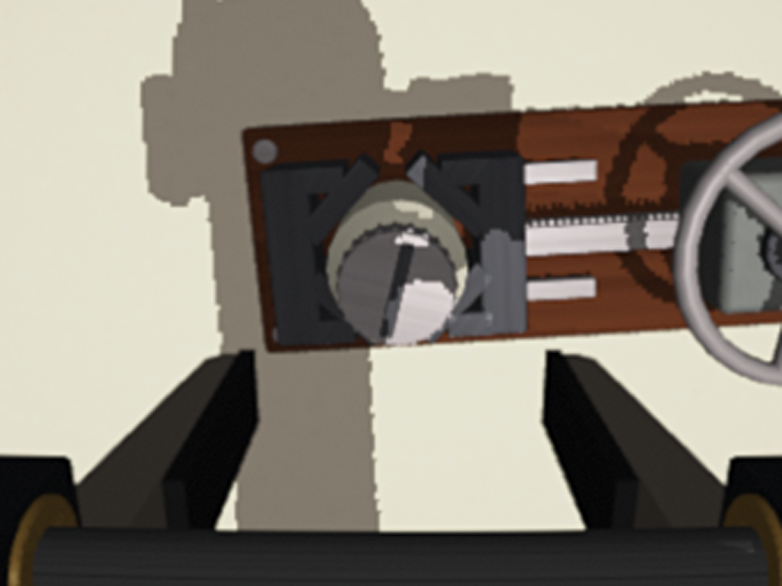

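The jar sits between jaw and vee, with the cap at crop (397,285) and right under the tool. I'll lower and grip the cap.

Call:
step_arm(plan=[[[0,0,30,0,0,0,0.6],[0,0,60,0,0,0,0.6],[0,0,85,0,0,0,0.6],[0,0,100,0,0,0,0.6],[0,0,108,0,0,0,0.6],[0,0,108,0,0,0,-0.2],[0,0,108,0,0,0,-0.5],[0,0,108,0,0,0,-1],[0,0,108,0,0,0,-1],[0,0,108,0,0,0,-1]]], newtons=35)

```text
time_s: 19.77
tool_pos: [0.5481, -0.032, 0.0623]
ee_rot: [-3.141, -0.004, 0.103]
force: [-1.2, 4.5, 5.7]
width: 0.0453
```

```bash
python3 - <<'E'
from h import *
s=get_state();print(s["tool_pos"],s["ee_rot"],s["force"],s["torque"],s["width"],s["time_s"],s["joints"])
E
```

```text
[ 0.5480843  -0.03197065  0.06229132] [-3.1409439  -0.00400908  0.10301063] [-1.2027979   4.463236    5.71380211] [ 1.08993332  0.24232318 -0.02332559] 0.04532584483729565 19.775 [ 0.38339468  0.51275617 -0.48653805  1.92265453  0.33064752  0.78091715
 -1.75449139]
```

Call:
step_arm(plan=[[[0,0,0,0,0,-0.17,-1],[0,0,0,0,0,-0.34,-1],[0,0,0,0,0,-0.51,-1],[0,0,0,0,0,-0.68,-1],[0,0,0,0,0,-0.85,-1],[0,0,0,0,0,-1.0,-1],[0,0,0,0,0,-1.15,-1],[0,0,0,0,0,-1.25,-1],[0,0,0,0,0,-1.25,-1]]])

```text
time_s: 20.9
tool_pos: [0.5475, -0.0313, 0.0623]
ee_rot: [3.14, -0.003, 1.351]
force: [-3.5, 3.6, 5.1]
width: 0.045
```

```bash
python3 - <<'E'
from h import *
s=get_state();print(s["tool_pos"],s["ee_rot"],s["force"],s["torque"],s["width"],s["time_s"],s["joints"])
E
```

```text
[ 0.54751083 -0.0313036   0.06231624] [ 3.13952713 -0.00315046  1.35072148] [-3.50376541  3.61331722  5.1198575 ] [ 1.03213662  0.72336183 -0.62062415] 0.045040821387614394 20.9 [ 0.59808198  0.60181395 -0.77927846  1.90980757  0.55230498  0.854382
 -0.68867853]
```

Call:
step_arm(plan=[[[0,0,0,0,0,-0.06,-1],[0,0,0,0,0,-0.12,-1],[0,0,0,0,0,-0.12,-1]]])

```text
time_s: 21.28
tool_pos: [0.5473, -0.0314, 0.0623]
ee_rot: [3.14, -0.003, 1.47]
force: [-2.0, 2.9, 4.9]
width: 0.0454
```

```bash
python3 - <<'E'
from h import *
s=get_state();print(s["tool_pos"],s["ee_rot"],s["force"],s["torque"],s["width"],s["time_s"],s["joints"])
E
```

```text
[ 0.54726984 -0.03142357  0.06231862] [ 3.13962806e+00 -2.62455643e-03  1.46953726e+00] [-2.00547938  2.86562387  4.89717269] [ 0.56584043  0.53183844 -0.0646201 ] 0.04541575629739731 21.275 [ 0.61670576  0.61276469 -0.80624063  1.90889412  0.57412805  0.8641648
 -0.58721496]
```

Call:
step_arm(plan=[[[0,0,0,0,0,-0.08,-1],[0,0,0,0,0,-0.16,-1],[0,0,0,0,0,-0.16,-1]]])

```text
time_s: 21.65
tool_pos: [0.5472, -0.0313, 0.0623]
ee_rot: [3.139, -0.003, 1.626]
force: [-1.9, 3.9, 3.5]
width: 0.045
```

```bash
python3 - <<'E'
from h import *
s=get_state();print(s["tool_pos"],s["ee_rot"],s["force"],s["torque"],s["width"],s["time_s"])
E
```

```text
[ 0.54724461 -0.03131181  0.06232921] [ 3.13932584e+00 -2.89207584e-03  1.62627938e+00] [-1.94758818  3.92734301  3.49762367] [ 0.75937981  0.39528133 -0.54781331] 0.04501585924740559 21.65
```

Call:
step_arm(plan=[[[0,0,0,0,0,0,0.6],[0,0,0,0,0,0,0.6],[0,0,0,0,0,0,0.6],[0,0,-35,0,0,0,0.6],[0,0,-75,0,0,0.15,0.6],[0,0,-108,0,0,0.33,0.6],[0,0,-108,0,0,0.5,0.6],[0,0,-108,0,0,0.5,0.6]]])

```text
time_s: 22.65
tool_pos: [0.5471, -0.032, 0.1707]
ee_rot: [3.14, -0.003, 1.128]
force: [0.4, -0.2, -0.5]
width: 0.0736
```

```bash
python3 - <<'E'
from h import *
w=snapshot("wrist");find(w,["cap_top","jar","jaw"]);s=get_state();print(s["tool_pos"],s["ee_rot"],s["time_s"])
c=[.5465,-.033]
im=np.zeros((240,240,3),np.uint8)
# rectified top view of the cap plane z=.111, 4 px/mm, up=+x, left=+y
X,Y=np.meshgrid(np.arange(240),np.arange(240))
P=np.array([[proj(w,[c[0]+(120-y)/4000,c[1]+(120-x)/4000,.111]) for x in range(240)] for y in range(240)],np.float32)
v=cv2.remap(cv2.cvtColor(w["image"],cv2.COLOR_RGB2BGR),P[...,0],P[...,1],cv2.INTER_LINEAR)
o=cv2.imread("pics/l.png");o=o[150:390,280:520]
f=cv2.resize(cv2.cvtColor(w["image"],cv2.COLOR_RGB2BGR)[100:340,120:400],None,fx=2,fy=2)
t=np.hstack([v,o]);t=np.vstack([cv2.copyMakeBorder(t,0,0,0,560-480,cv2.BORDER_CONSTANT)[:,:560],f[:340]])
cv2.imwrite("pics/m.png",t)
E
```

```text
cap_top 0.89 [248.4 193.2] [ 0.5434 -0.0288  0.11  ]
jar 0.59 [255.9 172.1] [ 0.5497 -0.033   0.012 ]
jaw 0.87 [268.4 193.5] [ 0.5521 -0.0631  0.012 ]
[ 0.54668425 -0.03162855  0.16975218] [-3.14111613 -0.00346952  1.12836401] 22.85
```

View pics/m.png

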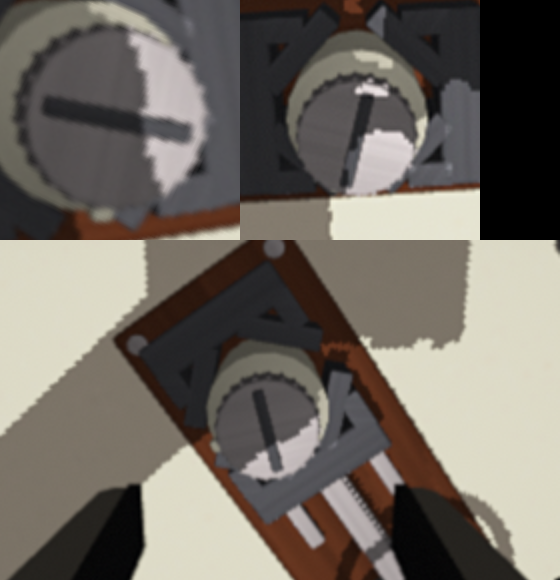

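Cap bar: it has turned from about 175° (pointing at the lug) to about 260°. The twist torque rose sharply at the stop, so the cap is open. Next I go back to the handle and wind home.

```bash
python3 - <<'E'
from h import *
rel([(.594,-.2507,.13,.17),(.594,-.2507,.074,.17)])
E
```

```text
[-177.9, 136.6, 39.1] [-0.002, -0.003, 0.958]
[-178.1, 136.6, 95.1] [-0.002, -0.003, 0.958]
```

Call:
step_arm(plan=[[[-30,23,0,0,0,0.17,0.4],[-60,46,0,0,0,0.34,0.3],[-90,69,0,0,0,0.51,0.3],[-120,92,10,0,0,0.68,0.3],[-150,115,25,0,0,0.85,0.3],[-178,137,39,0,0,0.96,0.3],[-178,137,39,0,0,0.96,0.3],[-178,137,60,0,0,0.96,0.3],[-178,137,80,0,0,0.96,0.3],[-178,137,95,0,0,0.96,0.3],[-178,137,95,0,0,0.96,0],[-178,137,95,0,0,0.96,-1],[-178,137,95,0,0,0.96,-1],[-178,137,95,0,0,0.96,-1],[-178,137,95,0,0,0.96,-1]]], newtons=40)

```text
time_s: 24.72
tool_pos: [0.5947, -0.2492, 0.0746]
ee_rot: [-3.137, -0.002, 0.169]
force: [-1.2, 3.5, 3.2]
width: 0.0168
```

```bash
python3 - <<'E'
from h import *
s=get_state();print(s["tool_pos"],s["force"],s["width"],s["ee_rot"],s["time_s"]);turn_now()
crank(7.55-.2*np.arange(20),z=.074,yaw=.17)
E
```

```text
[ 0.59468173 -0.24917259  0.07464175] [-1.20271146  3.51382264  3.17884733] 0.01678194725443478 [-3.13703455e+00 -2.20154302e-03  1.69357698e-01] 24.725
r 0.04896001089004445 turn 1.339877373271396
[3.8, 0.1, 0.6] [-0.005, -0.002, -0.001]
[13.0, -3.8, 0.7] [-0.005, -0.002, -0.001]
[21.2, -9.5, 0.7] [-0.005, -0.002, -0.001]
[28.2, -16.6, 0.8] [-0.005, -0.002, -0.001]
[33.6, -25.0, 0.8] [-0.005, -0.002, -0.001]
[37.2, -34.3, 0.9] [-0.005, -0.002, -0.001]
[38.9, -44.1, 0.9] [-0.005, -0.002, -0.001]
[38.6, -54.1, 1.0] [-0.005, -0.002, -0.001]
[36.3, -63.9, 1.0] [-0.005, -0.002, -0.001]
[32.2, -72.9, 1.0] [-0.005, -0.002, -0.001]
[26.3, -81.0, 1.1] [-0.005, -0.002, -0.001]
[18.9, -87.8, 1.1] [-0.005, -0.002, -0.001]
[10.4, -92.9, 1.1] [-0.005, -0.002, -0.001]
[1.0, -96.2, 1.1] [-0.005, -0.002, -0.001]
[-8.9, -97.7, 1.1] [-0.005, -0.002, -0.001]
[-18.9, -97.1, 1.0] [-0.005, -0.002, -0.001]
[-28.5, -94.5, 1.0] [-0.005, -0.002, -0.001]
[-37.5, -90.1, 1.0] [-0.005, -0.002, -0.001]
[-45.4, -84.0, 0.9] [-0.005, -0.002, -0.001]
[-51.9, -76.5, 0.9] [-0.005, -0.002, -0.001]
```

Call:
step_arm(plan=[[[4,0,0,0,0,0,-1],[13,-3.8,0,0,0,0,-1],[21.2,-9.5,0,0,0,0,-1],[28.2,-16.6,0,0,0,0,-1],[33.6,-25,0,0,0,0,-1],[37.2,-34.3,0,0,0,0,-1],[39,-44,0,0,0,0,-1],[38.6,-54,0,0,0,0,-1],[36.3,-64,0,0,0,0,-1],[32.2,-73,0,0,0,0,-1],[26.3,-81,0,0,0,0,-1],[19,-87.8,0,0,0,0,-1],[10.4,-93,0,0,0,0,-1],[1,-96.2,0,0,0,0,-1],[-9,-97.7,0,0,0,0,-1],[-19,-97,0,0,0,0,-1],[-28.5,-94.5,0,0,0,0,-1],[-37.5,-90,0,0,0,0,-1],[-45.4,-84,0,0,0,0,-1],[-52,-76.5,0,0,0,0,-1]]])

```text
time_s: 27.22
tool_pos: [0.5276, -0.1794, 0.0747]
ee_rot: [-3.132, 0.003, 0.171]
force: [-5.4, 5.4, 2.0]
width: 0.0171
```

```bash
python3 - <<'E'
from h import *
s=get_state();print(s["tool_pos"],s["force"],s["width"],s["ee_rot"],s["time_s"]);turn_now()
crank(3.55-.2*np.arange(19),z=s["tool_pos"][2],yaw=.17)
E
```

```text
[ 0.52756226 -0.17941928  0.07470333] [-5.44631655  5.42542692  2.03061163] 0.017084450460484887 [-3.13241102e+00  2.83711384e-03  1.71347052e-01] 27.225
r 0.054139554222881095 turn -2.5053147566679437
[-2.4, 12.3, -0.1] [-0.009, 0.003, 0.001]
[-5.5, 21.8, -0.2] [-0.009, 0.003, 0.001]
[-6.7, 31.7, -0.3] [-0.009, 0.003, 0.001]
[-5.8, 41.7, -0.4] [-0.009, 0.003, 0.001]
[-3.0, 51.2, -0.5] [-0.009, 0.003, 0.001]
[1.7, 60.1, -0.6] [-0.009, 0.003, 0.001]
[8.0, 67.8, -0.6] [-0.009, 0.003, 0.001]
[15.7, 74.1, -0.7] [-0.009, 0.003, 0.001]
[24.5, 78.8, -0.8] [-0.009, 0.003, 0.001]
[34.1, 81.6, -0.8] [-0.009, 0.003, 0.001]
[44.1, 82.4, -0.9] [-0.009, 0.003, 0.001]
[54.0, 81.3, -0.9] [-0.009, 0.003, 0.001]
[63.5, 78.2, -0.9] [-0.009, 0.003, 0.001]
[72.2, 73.3, -0.9] [-0.009, 0.003, 0.001]
[79.7, 66.8, -0.8] [-0.009, 0.003, 0.001]
[85.8, 58.8, -0.8] [-0.009, 0.003, 0.001]
[90.2, 49.9, -0.7] [-0.009, 0.003, 0.001]
[92.7, 40.2, -0.6] [-0.009, 0.003, 0.001]
[93.3, 30.3, -0.5] [-0.009, 0.003, 0.001]
```

Call:
step_arm(plan=[[[-6,12.3,0,0,0,0,-1],[-9.5,21.8,0,0,0,0,-1],[-10.7,31.7,0,0,0,0,-1],[-9.8,41.7,0,0,0,0,-1],[-7,51.2,0,0,0,0,-1],[-2.3,60,0,0,0,0,-1],[4,67.8,0,0,0,0,-1],[11.7,74,0,0,0,0,-1],[20.5,78.8,0,0,0,0,-1],[30,81.6,0,0,0,0,-1],[40,82.4,0,0,0,0,-1],[50,81.3,0,0,0,0,-1],[59.5,78.2,0,0,0,0,-1],[68.2,73.3,0,0,0,0,-1],[75.7,66.8,0,0,0,0,-1],[81.8,58.8,0,0,0,0,-1],[86.2,50,0,0,0,0,-1],[88.7,40.2,0,0,0,0,-1],[89.3,32,0,0,0,0,-1]]])

```text
time_s: 29.6
tool_pos: [0.6196, -0.1971, 0.0746]
ee_rot: [-3.134, 0.007, 0.171]
force: [-9.7, -3.7, 8.9]
width: 0.0169
```

```bash
python3 - <<'E'
from h import *
s=get_state();print(s["tool_pos"],s["force"],s["width"],s["ee_rot"],s["time_s"]);turn_now()
crank([.1,0,-.1,-.2],z=s["tool_pos"][2],yaw=.17)
E
```

```text
[ 0.61960105 -0.19713206  0.07460269] [-9.67861174 -3.67145155  8.9244502 ] 0.016882946079994934 [-3.13418716  0.00684404  0.17090739] 29.6
r 0.044336222064411 turn 0.00946794095445569
[5.4, 4.6, -0.1] [-0.007, 0.007, 0.001]
[5.7, -0.4, -0.0] [-0.007, 0.007, 0.001]
[5.4, -5.4, 0.0] [-0.007, 0.007, 0.001]
[4.7, -10.3, 0.0] [-0.007, 0.007, 0.001]
```

Call:
step_arm(plan=[[[1,-3,0,0,0,0,-1],[1,-6,0,0,0,0,-1],[1,-6,0,0,0,0,-1]]])

```text
time_s: 29.98
tool_pos: [0.6194, -0.1973, 0.0747]
ee_rot: [-3.141, 0.008, 0.168]
force: [-3.2, -10.1, 2.1]
width: 0.017
```

```bash
python3 - <<'E'
from h import *
s=get_state();print(s["tool_pos"],s["force"],s["width"],s["time_s"]);turn_now()
w=snapshot("wrist");find(w,["jaw","jar","cap_top","crank_grip","wheel_center"])
E
```

```text
[ 0.61941409 -0.19725525  0.0746827 ] [ -3.23938481 -10.10449926   2.07313195] 0.017025868262455134 29.975
r 0.044132534895087894 turn 0.011569247414249334
jaw 0.97 [145.4 233.9] [ 0.5641 -0.1055  0.012 ]
jar 0.76 [ 73.3 237. ] [ 0.5483 -0.0367  0.012 ]
jar 0.47 [440.4 301.9] [ 0.5375 -0.405   0.012 ]
crank_grip 0.55 [252.3 239.9] [ 0.6238 -0.1961  0.12  ]
```

The wheel stalls with 10 N at turn 0 and the jaw reads at its home position. I'll release and go to the jar's body.

```bash
python3 - <<'E'
from h import *
rel([(.62,-.197,.125,.17),(.5475,-.032,.125,.17),(.5475,-.032,.022,.17)])
E
```

```text
[0.2, -0.2, -50.3] [-0.001, 0.008, -0.003]
[-43.8, -175.0, -49.8] [-0.001, 0.008, -0.003]
[-42.9, -174.9, 53.2] [-0.001, 0.008, -0.003]
```

Call:
step_arm(plan=[[[0,0,0,0,0,0,0.2],[0,0,0,0,0.008,0,0.3],[0,0,0,0,0.008,0,0.3],[0,0,-25,0,0.008,0,0.4],[0,0,-50,0,0.008,0,1],[-11,-45,-50,0,0.008,0,1],[-22,-90,-50,0,0.008,0,1],[-33,-135,-50,0,0.008,0,1],[-44,-175,-50,0,0.008,0,1],[-44,-175,-50,0,0.008,0,1],[-44,-175,-50,0,0.008,0,1]]])

```text
time_s: 31.65
tool_pos: [0.5478, -0.0322, 0.1254]
ee_rot: [-3.141, -0.001, 0.168]
force: [-0.0, 0.3, 0.1]
width: 0.0919
```

```bash
python3 - <<'E'
from h import *
s=get_state();print(s["tool_pos"],s["ee_rot"],s["force"],s["width"],s["time_s"])
w=snapshot("wrist");find(w,["cap_top","jar","jaw","wheel_center","crank_grip"]);print(proj(w,[.5475,-.032,.11]))
rel([(.5475,-.032,.022,.17)])
E
```

```text
[ 0.54780231 -0.03219962  0.12537921] [-3.14123682e+00 -5.97674637e-04  1.67652252e-01] [-0.01995489  0.27126687  0.08838524] 0.09191222172410182 31.65
cap_top 0.65 [250.1 210.3] [ 0.548  -0.0298  0.11  ]
jar 0.73 [254.3 179.6] [ 0.549  -0.0329  0.012 ]
jaw 0.8 [325.3 180.1] [ 0.561  -0.1058  0.012 ]
wheel_center 0.92 [485.1 216.3] [ 0.5752 -0.2013  0.12  ]
crank_grip 0.64 [502.3 150.2] [ 0.6242 -0.1966  0.12  ]
[252.92381347 211.43600923]
[0.2, -0.7, 103.0] [-0.001, 0.0, -0.004]
```

Call:
step_arm(plan=[[[0,0,35,0,0,0,1],[0,0,65,0,0,0,1],[0,0,88,0,0,0,1],[0,0,101,0,0,0,1],[0,0,101,0,0,0,0.6],[0,0,101,0,0,0,0.2],[0,0,101,0,0,0,-0.2],[0,0,101,0,0,0,-1],[0,0,101,0,0,0,-1],[0,0,101,0,0,0,-1]]], newtons=25)

```text
time_s: 33.2
tool_pos: [0.5481, -0.0323, 0.0248]
ee_rot: [-3.141, -0.001, 0.166]
force: [-0.5, 1.4, 6.3]
width: 0.0588
```

```bash
python3 - <<'E'
from h import *
s=get_state();print(s["tool_pos"],s["ee_rot"],s["force"],s["torque"],s["width"],s["time_s"])
rel([(.54,-.035,.12,.17),(.48,.1,.12,.17),(.46,.28,.12,.17)])
E
```

```text
[ 0.54811187 -0.03230373  0.02484692] [-3.14086780e+00 -1.15540703e-03  1.66307040e-01] [-0.50003068  1.4295543   6.3065718 ] [ 0.19106435  0.20276849 -0.00451636] 0.05884270580816154 33.2
[-8.3, 1.2, -95.2] [-0.001, -0.001, -0.004]
[-45.2, -141.8, -95.1] [-0.001, -0.001, -0.004]
[-35.1, -322.6, -95.0] [-0.001, -0.001, -0.004]
```

Call:
step_arm(plan=[[[0,0,-5,0,0,0,-1],[0,0,-15,0,0,0,-1],[0,0,-35,0,0,0,-1],[0,0,-60,0,0,0,-1],[0,0,-85,0,0,0,-1],[-8,0,-95,0,0,0,-1],[-17,-35,-95,0,0,0,-1],[-26,-70,-95,0,0,0,-1],[-35,-105,-95,0,0,0,-1],[-45,-142,-95,0,0,0,-1],[-42,-180,-95,0,0,0,-1],[-40,-220,-95,0,0,0,-1],[-38,-260,-95,0,0,0,-1],[-36,-295,-95,0,0,0,-1],[-35,-323,-95,0,0,0,-1],[-35,-323,-95,0,0,0,-1],[-35,-323,-95,0,0,0,-1]]])

```text
time_s: 35.33
tool_pos: [0.4595, 0.2791, 0.1197]
ee_rot: [3.141, 0.0, 0.166]
force: [-0.3, -0.4, -3.8]
width: 0.059
```

```bash
python3 - <<'E'
from h import *
s=get_state();print(s["tool_pos"],s["ee_rot"],s["force"],s["torque"],s["width"],s["time_s"])
w=snapshot("wrist");find(w,["coaster","jar","cap_top"])
for r in recognise(w,"coaster")[:3]:
    b=r["bbox"];print(r["score"],b,atz(w,((b[0]+b[2])/2,(b[1]+b[3])/2),.012))
h=cv2.cvtColor(w["image"],cv2.COLOR_RGB2HSV)
save(w,"n.png")
a=snapshot("scene")
for r in recognise(a,"coaster"): 
    b=r["bbox"];print("scene",round(r["score"],2),np.round(b),atz(a,((b[0]+b[2])/2,(b[1]+b[3])/2),.006))
E
```

```text
[0.45948038 0.27909965 0.11971278] [3.14087920e+00 3.67601354e-05 1.66061519e-01] [-0.30231002 -0.3858885  -3.78253285] [-0.06817808 -0.05814744 -0.01644791] 0.05904991298990978 35.325
coaster 0.68 [258.1 112.1] [0.5284 0.2858 0.    ]
jar 0.95 [254.1 212.8] [0.4268 0.2727 0.012 ]
cap_top 0.66 [255.4 289.5] [0.3984 0.2671 0.11  ]
0.92 [0.0, 192.1, 31.6, 265.6] [0.36246176 0.5330174  0.012     ]
0.55 [210.9, 60.5, 308.5, 164.0] [0.52865042 0.28441221 0.012     ]
0.23 [474.2, 88.5, 512.0, 204.0] [0.53908161 0.03912356 0.012     ]
scene 0.7 [172. 265. 198. 285.] [0.40710823 0.69181728 0.006     ]
scene 0.54 [209. 259. 234. 275.] [0.342373  0.5684998 0.006    ]
```

```bash
python3 - <<'E'
from h import *
w=snapshot("wrist")
P=np.array([proj(w,[.5285+.0465*np.cos(t),.285+.0465*np.sin(t),.012]) for t in np.linspace(0,6.28,100)])
print(P.min(0),P.max(0))
rel([(.5285,.285,.12,.166),(.5285,.285,.027,.166)])
E
```

```text
[211.66993004  62.77693409] [307.65686004 160.81929004]
[68.2, 6.2, 0.1] [-0.001, -0.001, -0.0]
[68.1, 6.3, 93.1] [-0.001, -0.001, -0.0]
```

The projected 93 mm circle matches the coaster's box. I'll move above it and lower slowly.

Call:
step_arm(plan=[[[20,2,0,0,0,0,-1],[45,4,0,0,0,0,-1],[68,6,0,0,0,0,-1],[68,6,20,0,0,0,-1],[68,6,40,0,0,0,-1],[68,6,60,0,0,0,-1],[68,6,75,0,0,0,-1],[68,6,84,0,0,0,-1],[68,6,88,0,0,0,-1],[68,6,90,0,0,0,-1],[68,6,92,0,0,0,-1],[68,6,93,0,0,0,-1],[68,6,93,0,0,0,-1]]])

```text
time_s: 37.35
tool_pos: [0.5285, 0.2853, 0.0273]
ee_rot: [-3.141, -0.001, 0.165]
force: [0.4, 0.2, -4.6]
width: 0.0591
```

```bash
python3 - <<'E'
from h import *
s=get_state();print(s["tool_pos"],s["ee_rot"],s["force"],s["torque"],s["width"],s["time_s"])
E
```

```text
[0.52847256 0.2852659  0.02726393] [-3.14098037e+00 -1.42179644e-03  1.65441964e-01] [ 0.40210337  0.18957721 -4.64623312] [ 0.01924748 -0.04712414 -0.04574604] 0.05914251408270418 37.35
```

Call:
step_arm(plan=[[[0,0,1,0,0,0,-1],[0,0,2,0,0,0,-1],[0,0,2.7,0,0,0,-1],[0,0,2.7,0,0,0,-1]]])

```text
time_s: 37.85
tool_pos: [0.5286, 0.2854, 0.0253]
ee_rot: [-3.141, -0.002, 0.165]
force: [-2.9, -1.9, 4.5]
width: 0.0591
```

Contact made: the force went from -4.6 to +4.5 N. Now I'll let go and back straight up.

Call:
step_arm(plan=[[[0,0,0,0,0,0,-0.1],[0,0,0,0,0,0,0.5],[0,0,0,0,0,0,1],[0,0,0,0,0,0,1],[0,0,0,0,0,0,1],[0,0,-10,0,0,0,1],[0,0,-40,0,0,0,1],[0,0,-80,0,0,0,1],[0,0,-120,0,0,0,1],[-30,0,-150,0,0,0,1],[-60,0,-150,0,0,0,1],[-60,0,-150,0,0,0,1]]])

```text
time_s: 39.35
tool_pos: [0.4678, 0.2755, 0.1765]
ee_rot: [3.141, -0.003, 0.168]
force: [0.8, -0.3, 0.0]
width: 0.0917
```

```bash
python3 - <<'E'
from h import *
s=get_state();print(s["tool_pos"],s["force"],s["width"],s["time_s"])
w=snapshot("wrist");find(w,["coaster","jar","cap_top","jaw","wheel_center","crank_grip","jigger"]);save(w,"o.png")
b=snapshot("side");find(b,["coaster","jar","cap_top","jaw","jigger","tealight","tumbler"])
for r in recognise(b,"jar")[:2]: print(r)
E
```

```text
[0.46782114 0.27550233 0.17647773] [ 0.8426162  -0.33025181  0.0058462 ] 0.09169579741784416 39.35
coaster 0.59 [ 25.  215.2] [0.356  0.5683 0.    ]
jar 0.7 [256.4 118.8] [0.5289 0.2823 0.012 ]
cap_top 0.91 [253.7 120.7] [0.53   0.2857 0.11  ]
jaw 0.47 [256.4 121.3] [0.5261 0.2818 0.012 ]
coaster 0.59 [232.2 154.9] [0.4126 0.6884 0.    ]
coaster 0.53 [251.7 199. ] [0.5315 0.2738 0.    ]
coaster 0.53 [310.7 223.2] [0.7593 0.1051 0.    ]
coaster 0.5 [215.1 164.6] [ 0.3426  0.582  -0.    ]
jar 0.67 [257.  193.9] [0.5522 0.2946 0.012 ]
cap_top 0.66 [252.5 176.2] [0.5376 0.2636 0.11  ]
cap_top 0.31 [310.8 243.2] [ 0.7394 -0.1666  0.11  ]
jaw 0.61 [251.2 256.5] [ 0.5523 -0.1127  0.012 ]
jigger 0.68 [291.7 201.7] [0.6925 0.2563 0.    ]
tealight 0.57 [310.6 244.5] [ 0.7516 -0.0256 -0.    ]
tumbler 0.67 [309.3 244.2] [ 0.7472 -0.024   0.    ]
tumbler 0.47 [248.5 195.3] [0.5166 0.303  0.    ]
{'bbox': [245.9, 173.6, 259.0, 198.3], 'score': 0.61}
```

The jar stands upright on the coaster: base (0.529, 0.282) and cap (0.530, 0.286), against the coaster at (0.5285, 0.285). The bystanders haven't moved, and the gripper is clear.

```bash
python3 -c "from station import *; print(finish_job())"
```

```text
the job is handed in; nothing more can be done
None
```

The job is handed in, and as far as my checks show every step was done. The finish call gives no verdict. It took about 39 of the 72 s.

**What I did:**
- **Clamp:** I wound the handwheel from about 1.25 rad to a stall at about 7.6–7.7 rad, with about 15 N at the handle.
- **Cap:** I twisted it about 1.5 rad anticlockwise.
- **Jaw home:** I wound it back until the wheel stalled at turn 0 with 10 N at the handle.
- **Jar:** I gripped it by the body, set it down on the nearest coaster stack with a reading of about 5 N on the wrist, let go and backed off.

**Last checks:**
- **Jar:** base (0.529, 0.282) and cap (0.530, 0.286), within a few mm of the coaster centre (0.5285, 0.285), so it is upright.
- **Jaw:** when wound back, it read about 1 mm from its expected home position.
- **Bystanders:** the jigger and tealight read about 1–1.5 cm from their first positions, within the networks' scatter. The last tumbler detections landed on the tealight and jar, so it was not re-checked, but the arm never came near it.
- **Robot:** gripper open and clear, force about zero.

**What disagreed or failed:**
- **Fingertip height:** the real fingertips end about 34 mm above the reported TCP. My first two closings went over the top of the handle without touching it. I confirmed this from the wrist and side pictures and allowed for it afterwards.
- **Cap angle:** the bar turned about 85°, more than the 74° stop. I read the extra as the jar turning slightly in the clamp. The lug's position fitted this only roughly, so "open" rests mainly on the twist torque rising sharply at the stop.
- **Final picture:** it could not be viewed because the 12-picture limit was reached. The end state rests on the network readings.

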